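# Slide a glaze-test board up a draining stand until its catch drops

## Task

Put the board of glaze tests up to drain: lay it in the sloping channel of the draining stand below the hinged catch, and slide it up so that its own front edge lifts the catch and the catch drops fully behind its lower edge. Leave the board lying flat in the channel, held in by the catch, and let go of it. Keep the gripper off the catch, and leave the bucket, cup and jar where they are.

Things in the scene. Friction and masses are not known exactly. Their poses are not given: they have to be found in the camera images.
- board_mid (a point): Loose glaze-test board, about 0.16 kg: plywood plate 90 (x) by 110 (y) by 15 mm with thin tiles (4 mm) on top; in its middle an upright wooden grip 10 (x) by 40 (y), rising 45 above the plate; total height 60. Point: the centre, 30 above the underside; z out of its top. Starts flat on the bench. Half a turn about z makes no difference. Grip across the 10 mm, along the board's x.
- channel: Channel of the fixed wooden stand, climbing 30 degrees, its low open end roughly towards the robot. Origin on its floor, mid-width, level with the resting catch's nose, 100 mm above the bench; x up the slope, y to the left, z square out of the floor. Floor from x = -170 mm to the end stop. Side rails 18 high, 118 apart inside. The board's 90 mm goes along x, its middle at x = 45 to 63 when home.
- end_stop (a point): Foot of the lower face of the channel's end stop, a wooden bar 18 mm high across its upper end: x = 108 mm on the floor in the channel's frame. With the catch down behind the board, the board has about 18 mm of play between catch and stop. The lifted nose reaches 5 mm farther up than at rest, so it drops only once the board's middle is past about x = 51 mm.
- catch_pin (a point): Inner end of the catch's pin (8 mm thick, across the left margin): x = -50, y = 38, z = 30 mm in the channel's frame. It is carried by a thin steel bracket outside the left rail (x = -62 to -38, up to z = 39). A board let down onto the floor from above must have its upper edge below x = -60 mm.
- catch (a joint): Steel gravity catch: an arm 12 mm wide over the channel's left margin (y = 39 to 51 mm), hung on the pin and sloping down along +x to its nose. In rad: 0 = down on its stop, nose 3 mm above the floor; grows as the nose lifts, about 0.27 riding on the plate's top. Falls by its own weight (40 g). A board sliding up lifts it; when down it keeps the board from sliding back.
- catch_nose (a point): The end of the catch's rounded nose; with the catch down it is at x = 0, y = 45, z = 7 mm in the channel's frame.
- bucket: White open plastic bucket, 120 mm across, 130 mm high, origin under its centre; not to be disturbed.
- cup: White ceramic cup, 74 mm across, 75 mm high, origin under its centre; not to be disturbed.
- jar: Small jar with lid, 48 mm across, 60 mm high, origin under its centre; not to be disturbed.
Not all that is in view belongs to the job. What is shaped like the part that bears board_mid but purple is not meant.

How it is judged:
By the outcome, as a careful person would: the job done as asked, in the order asked, and still so for the second after the job is handed in, with the robot touching nothing.
It also fails if it takes over 50 s, if anything falls off the work surface, if the arm or the gripper's body presses on something with over 40 N, if the wrist force passes 120 N, or if a joint passes its speed limit or range.

## Robot

A 6-joint arm with a two-finger parallel gripper is mounted at the origin on the work surface. World frame = base frame: x ahead of the robot, y to its left, z up, the work surface at z = 0. Lengths are in m, angles in rad, forces in N, time in s.
With the tool pointing down it reaches from about 0.35 to 0.775 m from the base axis. Payload 7.3 kg.
Tool frame: the origin (TCP) lies at the very end of the fingers, on their centre line; the grasp point (between the pads) lies 19 mm behind it; z points along the fingers, y is the line along which they close (so a half turn about z gives the same grasp; the last joint's range is limited). The gripper opens to 92 mm and grips with 3 to 60 N. Pads are 19 mm wide; open, the fingers measure 130 mm over their backs; the gripper's body (75 mm by 190 mm) begins 47 mm behind the grasp point.
Start: joints at [0.957, 0.342, 1.524, -0, 1.275, -0.146], TCP at [0.237, 0.469, 0.227] pointing down, gripper open.
Joint ranges: [-2.53, 2.53], [-0.77, 2.02], [0.04, 2.7], [-1, 4.14], [0.28, 2.66], [-3.11, 3.11]. Speed limits (rad/s): [2.57, 2.57, 3.14, 3.14, 3.14, 3.14].

## Interface

Orientations are given as [roll, pitch, yaw] about the fixed x, y, z axes, in that order (R = Rz(yaw) Ry(pitch) Rx(roll)).
In Python, from cell import observe, read_camera, get_calibration, hand_in, search_frame gives the robot as it stands.
- The arm moves only by the tool step_arm, never from a script. Its argument "commands" is a list of rows, each an object with "translation": the shift along the tool's x, y, z in mm, a list of three; "roll": the turn about the tool's z in rad. In form: [{"translation": [x, y, z], "roll": roll}, ...]. A call has 1 to 20 rows; each row shifts and turns the commanded pose from where the row before left it, along the tool's axes as they then stand; what a row does not reach is not made up. A row lasts 1/12 s, in which the tool goes at most 41.7 mm and 7.16 degrees, less where a joint would pass 70% of its speed; a pose out of reach is approached as far as the arm can. A call is refused whole if a number of a shift passes 41.7 or a number of a turn 0.125, either way. A call with a gripper value outside its range is refused whole. "fingers" is the opening, from 0 (shut) to 1 (fully open), set as the call begins (left out, the last holds). The fingers move at their own pace and stop on an object; "grip_force" is the grip in N (left out, the last holds). Time passes only in rows, so rows that do not move let the fingers close. It gives the time, the measured TCP pose, the force, the opening and the grip force at its end, in the units of the state.
- observe(): the state, without advancing time (a new reading comes with each control period).
- read_camera(name): name is "scene" or "top" or "wrist"; returns the picture (384x512x3 uint8, red, green, blue); there is no depth.
- get_calibration(name): a dict with "camera_matrix" (3x3 intrinsics, pixels), "world_from_camera" (4x4, takes a point from camera to world coordinates). Camera axes: x right, y up, looking along -z (the intrinsics and any distortion apply to the point x, -y, -z); pixel columns grow to the right and rows downward; lengths in m; the calibration is good to about 2 mm. A picture is of the moment at which its call begins: read the wrist's pose just before it. get_calibration takes no time and is no camera call; for the wrist camera it gives the pose at the moment of the call.
- hand_in(): hands the job in; it is judged then, once.
Trained networks look in the newest picture that a camera, given by its name, has taken for a name from the list of things; names that differ only in an ending like _2 or _b are one class to them, and where a whole thing is asked for, a point or a joint stands for the part that bears it (a point fixed in the world has none). Each returns a list of dicts, best first, with "confidence" (0 to 1); they miss things now and then, are a little off and sometimes report something else, mostly with a low value. They report only what shows in the picture. A call takes as long as a camera call. They do not tell look-alikes from the thing itself.
- search_frame(camera, name): "at" ([x, y, z] in m, in world coordinates, good to about 4 mm: the middle of the surface that is visible of it).
The state is a dict: "time": time; "qpos": joint angles; "qvel": joint speeds; "joint_efforts": joint torques, N m; "tool_pos": TCP position; "tool_rot": TCP orientation; "contact_force": force on the tool from outside, world axes, zero at the start; "torque": the same for the moment, N m; "opening": finger opening in m; "grip_force": force on a finger pad.
Only numpy, scipy, OpenCV 4.12 (cv2) and the standard library are available. Lean on these libraries where they do the work, as an engineer would, in place of code of your own. Each camera call takes 0.05 s, during which the arm holds its last target. There are 200 camera calls.

## Working session

There is one attempt and no reset: what is moved stays moved. The work goes in short steps, Python scripts to look and compute and a tool call to move; the robot and the scene stay as the last step left them, time stands still between calls to the robot, and variables do not carry over. Pictures are saved under pics/ and viewed, at most 10 in all, crops included, and the job is handed in when it is done.

Besides the shell and the picture viewer there is one more tool, called after "Request:" as a command line: name --argument value ..., lists and objects as JSON in quotes. step_arm: Moves the arm, as the interface text tells. Its arguments: {"type":"object","properties":{"commands":{"type":"array"},"fingers":{"type":"number"},"grip_force":{"type":"number"}},"required":["commands"]}

```bash
mkdir -p pics
cat > h.py <<'E'
from cell import *
import numpy as np, cv2
from scipy.spatial.transform import Rotation as R
def proj(cam,P):
    c=get_calibration(cam);T=np.linalg.inv(np.array(c["world_from_camera"]));p=T[:3,:3]@np.array(P)+T[:3,3]
    q=np.array(c["camera_matrix"])@np.array([p[0],-p[1],-p[2]]);return q[:2]/q[2]
def ray(cam,u,v,z):
    c=get_calibration(cam);T=np.array(c["world_from_camera"]);d=np.linalg.inv(np.array(c["camera_matrix"]))@np.array([u,v,1]);d=T[:3,:3]@np.array([d[0],-d[1],-d[2]])
    o=T[:3,3];return o+d*(z-o[2])/d[2]
E
python3 - <<'E'
from h import *
ims=[]
for c in ("scene","top"):
    im=read_camera(c)[:,:,::-1];cv2.imwrite(f"pics/{c}0.png",cv2.resize(im,(800,600),interpolation=cv2.INTER_CUBIC))
    for n in ("board_mid","channel","end_stop","catch_pin","catch","catch_nose","bucket","cup","jar"):
        print(c,n,[(np.round(d["at"],3).tolist(),round(d["confidence"],2)) for d in search_frame(c,n)][:3])
    k=get_calibration(c);print(k)
print(observe())
E
```

```text
scene board_mid [([0.565, -0.15, 0.016], 0.94), ([0.392, -0.141, 0.016], 0.87), ([0.377, -0.314, 0.012], 0.58)]
scene channel [([0.594, 0.131, 0.11], 0.68)]
scene end_stop [([0.593, 0.141, 0.108], 0.64)]
scene catch_pin [([0.796, 0.007, 0.051], 0.66)]
scene catch []
scene catch_nose [([0.548, 0.164, 0.109], 0.48)]
scene bucket [([0.574, -0.404, 0.088], 0.71)]
scene cup [([0.796, 0.01, 0.051], 0.76)]
scene jar [([0.594, 0.445, 0.047], 0.78)]
{'camera_matrix': array([[493.30268346,   0.        , 263.3514237 ],
       [  0.        , 493.30268346, 188.8936365 ],
       [  0.        ,   0.        ,   1.        ]]), 'world_from_camera': array([[-0.7264675 , -0.42700103,  0.53843763,  1.54045322],
       [ 0.68717481, -0.45820014,  0.56377603,  1.00528352],
       [ 0.00597925,  0.77956574,  0.62629187,  1.2474721 ],
       [ 0.        ,  0.        ,  0.        ,  1.        ]])}
top board_mid [([0.368, -0.323, 0.012], 0.91), ([0.349, -0.515, 0.014], 0.9), ([0.735, -0.226, 0.014], 0.81)]
top channel [([0.577, 0.126, 0.102], 0.62)]
top end_stop [([0.574, 0.127, 0.099], 0.64)]
top catch_pin [(
[... 675 characters left out ...]
)}
{'time': 1.0, 'qpos': array([ 9.56996382e-01,  3.41987378e-01,  1.52407964e+00, -1.29452944e-05,
        1.27536091e+00, -1.46001855e-01]), 'qvel': array([-1.25292885e-03, -8.30337098e-05, -1.40467362e-04, -9.09093840e-04,
       -8.01537004e-04,  1.64998096e-04]), 'joint_efforts': array([-8.28849570e-04, -4.31133592e+01, -2.44476217e+01,  7.19149481e-02,
        4.84015164e-02,  4.67500513e-05]), 'tool_pos': array([0.236742  , 0.46863674, 0.22675419]), 'tool_rot': array([3.14143148e+00, 3.62189096e-05, 2.67379833e+00]), 'contact_force': array([ 0.07473039, -0.02312401,  0.20569411]), 'torque': array([0.00254799, 0.01421203, 0.01076401]), 'grip_force': 0.0, 'opening': 0.09207012559005909}
```

View pics/scene0.png

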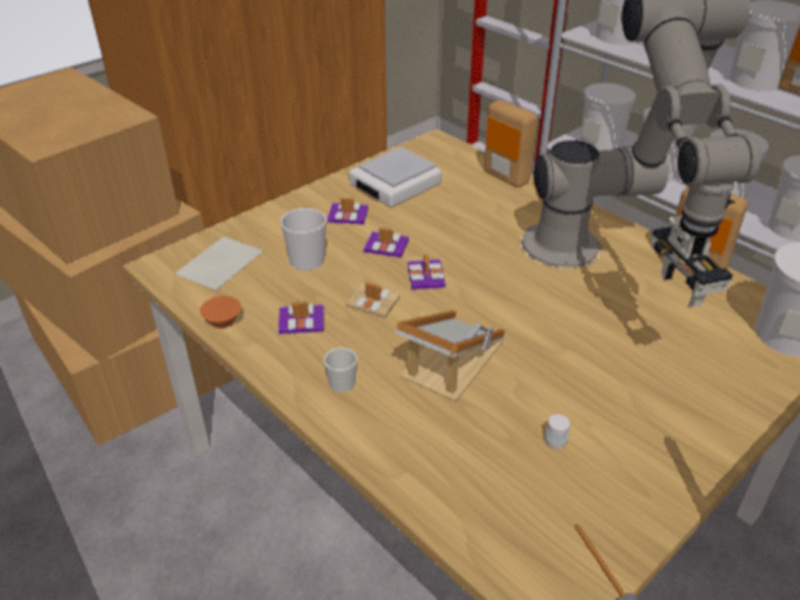

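View pics/top0.png

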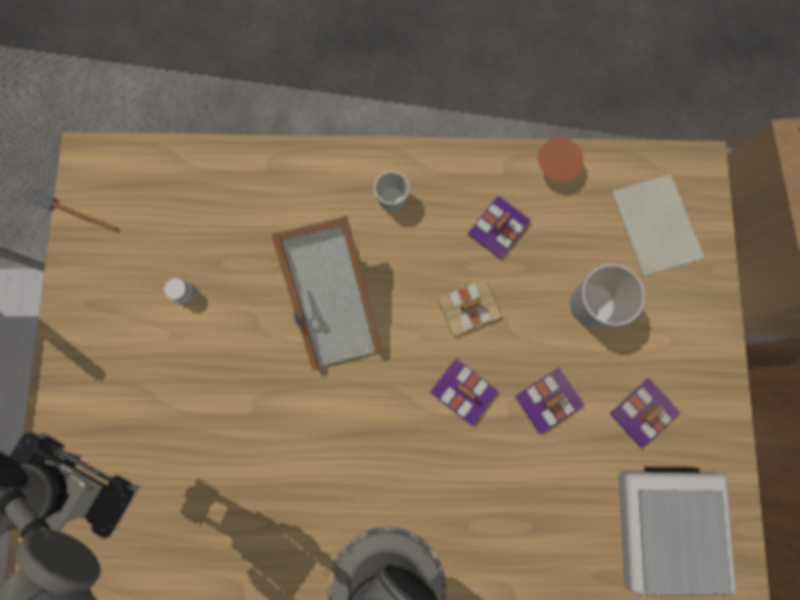

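The plain wooden board, the one to use, is at about (470,308) in the top view. The stand is at about (328,293), with its upper end towards (312,228) and the catch near (312,310). The tool stays vertical, so I plan to grip the board's grip along y, high up. That way the board can pivot to 30° and the fingers pass above the catch. First I'll look at the stand from close by.

Request:
step_arm --commands '[{"translation":[-27,-18,-9],"roll":-0.0},{"translation":[-27,-18,-9],"roll":0},{"translation":[-27,-18,-9],"roll":0},{"translation":[-27,-18,-9],"roll":0},{"translation":[-27,-18,-9],"roll":0},{"translation":[-27,-18,-9],"roll":0},{"translation":[-27,-18,-9],"roll":0},{"translation":[-27,-18,-9],"roll":0},{"translation":[-27,-18,-9],"roll":0},{"translation":[-27,-18,-9],"roll":0},{"translation":[-27,-18,-9],"roll":0},{"translation":[-27,-18,-9],"roll":0},{"translation":[-27,-18,-9],"roll":0},{"translation":[0,0,0],"roll":-0.12},{"translation":[0,0,0],"roll":-0.12},{"translation":[0,0,0],"roll":-0.12},{"translation":[0,0,0],"roll":-0.12},{"translation":[0,0,0],"roll":-0.12},{"translation":[0,0,0],"roll":-0.12},{"translation":[0,0,0],"roll":0}]'

```text
time: 2.67
tool_pos: [0.4445, 0.1014, 0.3437]
tool_rot: [3.142, 0.0, -2.885]
contact_force: [-0.7, -1.1, -0.7]
opening: 0.0916
grip_force: 0.0
```

Run:
```python
from h import *
o=observe();print(o["time"],o["tool_pos"],o["tool_rot"])
c="wrist";k=get_calibration(c);im=read_camera(c)[:,:,::-1];cv2.imwrite("pics/w1.png",cv2.resize(im,(800,600),interpolation=cv2.INTER_CUBIC))
print(k)
for n in ("channel","end_stop","catch_pin","catch","catch_nose"):
    print(c,n,[(np.round(d["at"],3).tolist(),round(d["confidence"],2)) for d in search_frame(c,n)][:3])
```

```text
2.6667 [0.44447002 0.10143833 0.34374979] [ 3.14157890e+00  1.11569009e-04 -2.88515621e+00]
{'camera_matrix': array([[276.81750221,   0.        , 255.11473306],
       [  0.        , 276.81750221, 185.54433214],
       [  0.        ,   0.        ,   1.        ]]), 'world_from_camera': array([[-2.53670988e-01, -9.19429183e-01, -3.00501261e-01,
         3.62563190e-01],
       [ 9.67290557e-01, -2.41091286e-01, -7.88921401e-02,
         8.09949307e-02],
       [ 8.75004976e-05, -3.10684680e-01,  9.50513031e-01,
         5.02519588e-01],
       [ 0.00000000e+00,  0.00000000e+00,  0.00000000e+00,
         1.00000000e+00]])}
wrist channel [([0.56, 0.118, 0.09], 0.67), ([0.543, 0.161, 0.111], 0.17)]
wrist end_stop []
wrist catch_pin [([0.56, 0.124, 0.084], 0.77)]
wrist catch [([0.543, 0.164, 0.106], 0.73)]
wrist catch_nose [([0.546, 0.161, 0.106], 0.57)]
```

View pics/w1.png

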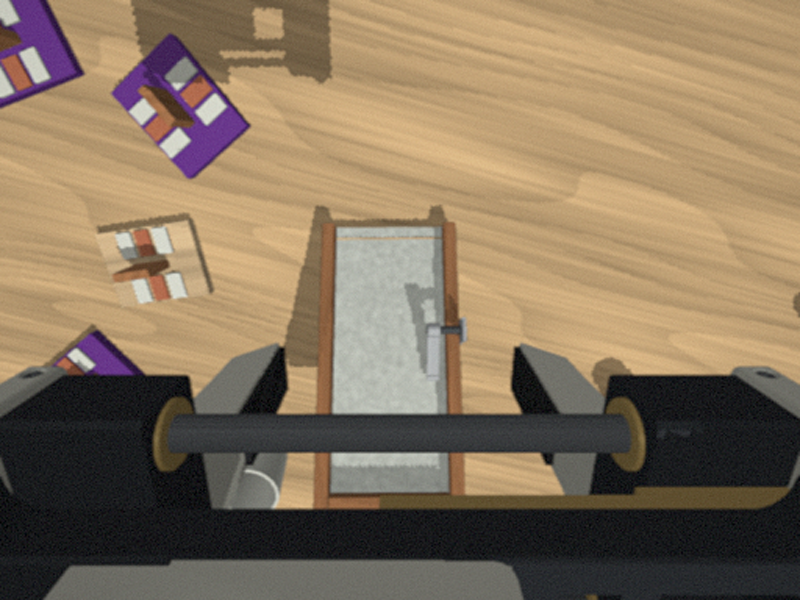

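The wrist picture shows the channel square ahead. Its low end is at rows 224–228, with inner rails at columns 334 and 443. The catch pin is at about (430,329), the nose at (433,378) and the end stop at about row 494. The board's corners are at (97,228), (188,215), (212,292) and (120,305). I'll fit the poses from these.

```bash
cat > fit.py <<'E'
from h import *
from scipy.optimize import least_squares
def chan(p,q,z0=.1):
    s=np.radians(30);q=np.array(q)/1000;h=q[0]*np.cos(s)-q[2]*np.sin(s);v=q[0]*np.sin(s)+q[2]*np.cos(s)
    c,d=np.cos(p[2]),np.sin(p[2]);return [p[0]+c*h-d*q[1],p[1]+d*h+c*q[1],z0+v]
E
python3 - <<'E'
from fit import *
pts=[((0,45,9),(433,378)),((-50,39,34),(428,329)),((-170,59,18),(443,223)),((-170,-59,18),(335,224)),((-170,-59,0),(336,228)),((-170,59,0),(441,229)),((108,-59,0),(333,494)),((108,59,0),(449,494))]
f=lambda p:np.concatenate([proj("wrist",chan(p,a))-np.array(b)*.64 for a,b in pts])
s=least_squares(f,[.55,.12,.28],loss="soft_l1");print("chan",s.x,np.round(f(s.x).reshape(-1,2),1).tolist())
C=np.array([ray("wrist",u*.64,v*.64,.016)[:2] for u,v in((97,228),(188,215),(212,292),(120,305))])
print("board",C.mean(0),[(np.linalg.norm(C[i]-C[i-1]),np.degrees(np.arctan2(*(C[i]-C[i-1])[::-1]))) for i in range(4)])
search=read_camera("wrist");print([(np.round(d["at"],3).tolist(),round(d["confidence"],2)) for d in search_frame("wrist","board_mid")])
E
```

```text
chan [0.59098623 0.13070281 0.26260296] [[0.3, 2.3], [-0.1, 1.0], [-0.3, -0.4], [-0.3, -0.2], [0.6, 0.9], [0.1, -0.6], [-0.8, -0.6], [0.4, -1.4]]
board [ 0.55256532 -0.16171822] [(np.float64(0.09292168959566377), np.float64(-161.0438703406228)), (np.float64(0.10608087580713557), np.float64(112.275047353102)), (np.float64(0.09204170919055225), np.float64(23.537778501522812)), (np.float64(0.1134912328832422), np.float64(-67.34809131883816))]
[([0.366, -0.299, 0.016], 0.9), ([0.554, -0.156, 0.02], 0.83), ([0.378, -0.146, 0.019], 0.8), ([0.695, -0.227, 0.018], 0.56)]
```

Request:
step_arm --commands '[{"translation":[-4,-28,12],"roll":-0.06},{"translation":[-4,-28,12],"roll":-0.06},{"translation":[-5,-28,14],"roll":0},{"translation":[-9,-28,16],"roll":0},{"translation":[-9,-28,16],"roll":0},{"translation":[-9,-28,16],"roll":0},{"translation":[-9,-28,16],"roll":0},{"translation":[-9,-28,16],"roll":0},{"translation":[-9,-28,16],"roll":0},{"translation":[-9,-28,16],"roll":0},{"translation":[0,0,0],"roll":0},{"translation":[0,0,0],"roll":0}]'

```text
time: 4.07
tool_pos: [0.6122, -0.1349, 0.1916]
tool_rot: [3.139, -0.003, -2.772]
contact_force: [-0.0, 0.5, 0.4]
opening: 0.092
grip_force: 0.0
```

Run:
```python
from h import *
o=observe();print(o["time"],o["tool_pos"],o["tool_rot"])
c="wrist";im=read_camera(c)[:,:,::-1];cv2.imwrite("pics/w2.png",cv2.resize(im,(800,600),interpolation=cv2.INTER_CUBIC))
print([(np.round(d["at"],3).tolist(),round(d["confidence"],2)) for d in search_frame(c,"board_mid")])
```

```text
4.0667 [ 0.61224482 -0.13488596  0.19157169] [ 3.13908999e+00 -2.62889188e-03 -2.77184593e+00]
[([0.558, -0.164, 0.02], 0.95), ([0.716, -0.24, 0.017], 0.85), ([0.429, -0.134, 0.014], 0.56)]
```

View pics/w2.png

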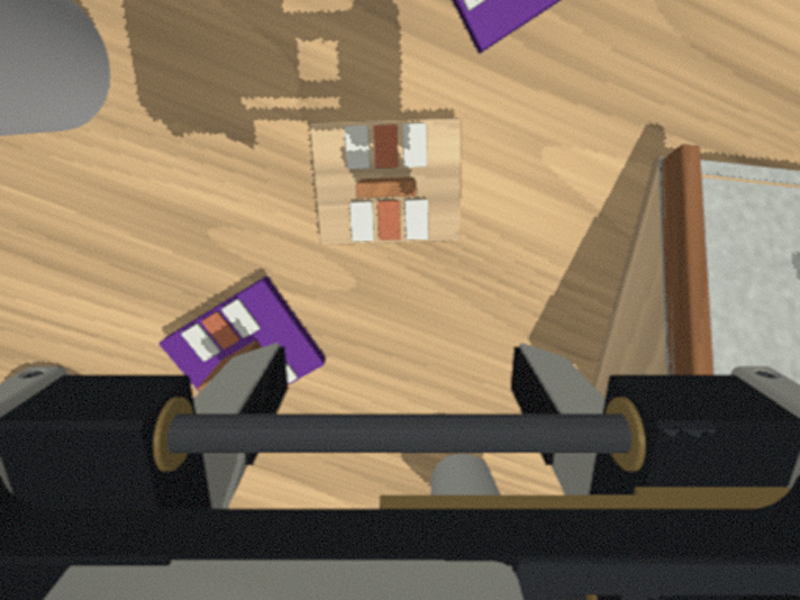

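The board lies at corners (314,124), (460,119), (461,240) and (323,243), with the grip's top at about (386,187). I'll compute its pose and the shift needed.

Run:
```python
from h import *
C=np.array([ray("wrist",u*.64,v*.64,.015)[:2] for u,v in((314,124),(460,119),(461,240),(323,243))])
print("board",C.mean(0),[(np.linalg.norm(C[i]-C[i-1]),np.degrees(np.arctan2(*(C[i]-C[i-1])[::-1]))) for i in range(4)])
print("grip",ray("wrist",386*.64,187*.64,.06), np.degrees(np.arctan2(*(ray("wrist",415*.64,186*.64,.06)-ray("wrist",357*.64,188*.64,.06))[1::-1])))
o=observe();print(o["tool_pos"],o["tool_rot"])
for g in (C.mean(0),ray("wrist",386*.64,187*.64,.06)[:2]):
    d=np.r_[g,0.046]-o["tool_pos"];print(R.from_euler("xyz",o["tool_rot"]).inv().apply(d)*1000)
```

```text
board [ 0.55989753 -0.16025728] [(np.float64(0.08828802079328889), np.float64(-157.533471124394)), (np.float64(0.10649777117941148), np.float64(113.14597422388933)), (np.float64(0.08939616817930392), np.float64(24.34645985357677)), (np.float64(0.10942312123784634), np.float64(-67.42725595932784))]
grip [ 0.5590205  -0.16213571  0.06      ] 113.23948348111075
[ 0.61241206 -0.13347724  0.19406397] [ 3.14128179e+00  2.34142693e-04 -2.76965154e+00]
[ 58.69096278  -5.90988107 148.04840337]
[ 60.19069083  -7.34112951 148.0476073 ]
```

Request:
step_arm --commands '[{"translation":[20,-3,20],"roll":-0.028},{"translation":[20,-2,20],"roll":0},{"translation":[19,-2,20],"roll":0},{"translation":[0,0,30],"roll":0},{"translation":[0,0,30],"roll":0},{"translation":[0,0,15],"roll":0},{"translation":[0,0,10],"roll":0},{"translation":[0,0,5],"roll":0},{"translation":[0,0,0],"roll":0},{"translation":[0,0,0],"roll":0}]'

```text
time: 5.0
tool_pos: [0.5615, -0.1628, 0.0451]
tool_rot: [-3.14, 0.002, -2.741]
contact_force: [0.5, 0.1, 0.2]
opening: 0.0919
grip_force: 0.0
```

Request:
step_arm --commands '[{"translation":[0,0,0],"roll":0},{"translation":[0,0,0],"roll":0},{"translation":[0,0,0],"roll":0},{"translation":[0,0,0],"roll":0},{"translation":[0,0,0],"roll":0},{"translation":[0,0,0],"roll":0},{"translation":[0,0,0],"roll":0},{"translation":[0,0,0],"roll":0}]' --fingers 0.3 --grip_force 12

```text
time: 5.67
tool_pos: [0.5607, -0.1629, 0.0437]
tool_rot: [3.142, 0.0, -2.741]
contact_force: [0.1, -0.0, 0.3]
opening: 0.0429
grip_force: 0.0
```

Request:
step_arm --commands '[{"translation":[0,0,0],"roll":0},{"translation":[0,0,0],"roll":0},{"translation":[0,0,0],"roll":0},{"translation":[0,0,0],"roll":0}]' --fingers 0.2

```text
time: 6.0
tool_pos: [0.5607, -0.163, 0.0437]
tool_rot: [3.142, 0.0, -2.741]
contact_force: [0.5, -0.4, 0.1]
opening: 0.0398
grip_force: 12.0
```

Request:
step_arm --commands '[{"translation":[0,0,-10],"roll":0},{"translation":[0,0,-20],"roll":0},{"translation":[0,0,-20],"roll":0},{"translation":[0,0,0],"roll":0},{"translation":[0,0,0],"roll":0}]'

```text
time: 6.42
tool_pos: [0.5613, -0.1631, 0.095]
tool_rot: [-3.14, 0.002, -2.741]
contact_force: [-1.0, 0.0, -2.5]
opening: 0.0396
grip_force: 12.0
```

Run:
```python
from fit import *
o=observe();print(o["time"],o["tool_pos"],o["tool_rot"],o["opening"],o["grip_force"],o["contact_force"])
c="wrist";im=read_camera(c)[:,:,::-1];cv2.imwrite("pics/w3.png",cv2.resize(im,(800,600)))
p=[.591,.1307,.2626]
for x,z in((-125,90),(-125,46),(-125,36),(57,46)):print(x,z,chan(p,(x,-1,z)))
```

```text
6.4167 [ 0.56131791 -0.1631214   0.09498235] [-3.13972119e+00  1.95475817e-03 -2.74132143e+00] 0.03963355932924008 11.999865621328354 [-0.98037783  0.04276584 -2.47585352]
-125 90 [np.float64(0.4432601957382321), np.float64(0.08995093830197472), np.float64(0.1154422863405995)]
-125 46 [np.float64(0.4645059984054725), np.float64(0.09566196877157306), np.float64(0.0773371685740842)]
-125 36 [np.float64(0.46933458992075444), np.float64(0.09695993024193632), np.float64(0.06867691453623981)]
57 46 [np.float64(0.6167192565745222), np.float64(0.13657802964700766), np.float64(0.16833716857408418)]
```

View pics/w3.png

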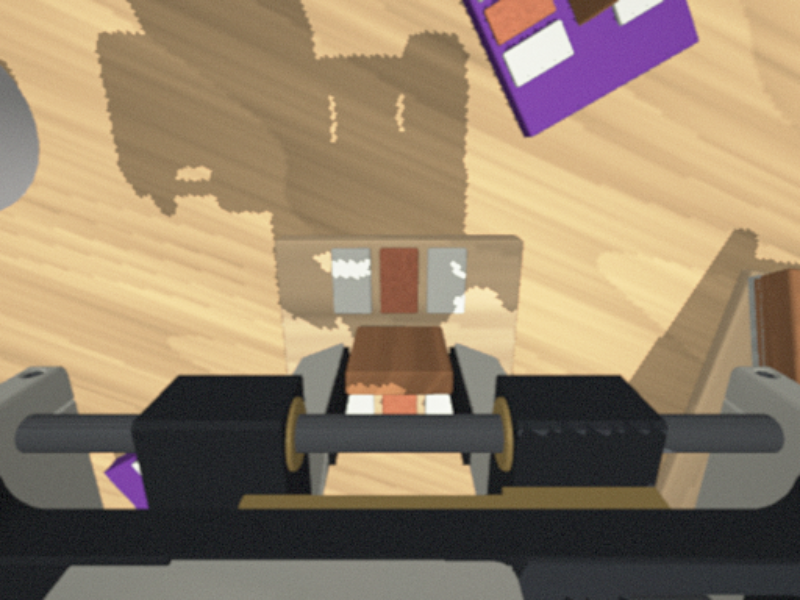

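The board is held level and square, with the plate at (278–520, 237) and the grip between the pads. Next I carry it to hover over the low part of the channel.

Request:
step_arm --commands '[{"translation":[0,0,-20],"roll":0.046},{"translation":[0,0,-20],"roll":0.046},{"translation":[0,0,-15],"roll":0.046},{"translation":[0,12,0],"roll":0},{"translation":[0,24,0],"roll":0},{"translation":[0,24,0],"roll":0},{"translation":[0,24,0],"roll":0},{"translation":[0,24,0],"roll":0},{"translation":[0,24,0],"roll":0},{"translation":[0,24,0],"roll":0},{"translation":[0,24,0],"roll":0},{"translation":[0,24,0],"roll":0},{"translation":[0,24,0],"roll":0},{"translation":[0,24,0],"roll":0},{"translation":[0,16,0],"roll":0},{"translation":[-1,8,0],"roll":0},{"translation":[0,0,0],"roll":0},{"translation":[0,0,0],"roll":0},{"translation":[0,0,0],"roll":0}]'

```text
time: 8.05
tool_pos: [0.4895, 0.1034, 0.1482]
tool_rot: [3.141, -0.002, -2.879]
contact_force: [-3.0, 0.4, 0.8]
opening: 0.04
grip_force: 12.0
```

```bash
cat > st.py <<'E'
from fit import *
p=[.591,.1307,.2626]
def st():
    o=observe();d=o["tool_pos"]-np.array([p[0],p[1],0]);c,s=np.cos(p[2]),np.sin(p[2])
    print("t",o["time"],"h,y,v",np.round([1000*(c*d[0]+s*d[1]),1000*(-s*d[0]+c*d[1]),1000*d[2]],1),"yaw",round(o["tool_rot"][2]+np.pi-p[2],3),np.round(o["contact_force"],1),o["opening"],o["grip_force"])
E
python3 - <<'E'
from st import *
st()
c="wrist";im=read_camera(c)[:,:,::-1];cv2.imwrite("pics/w4.png",cv2.resize(im,(800,600)))
E
```

```text
t 8.05 h,y,v [-105.1    0.   148.2] yaw -0.0 [-3.   0.4  0.8] 0.03997501160697387 12.001878172159195
```

View pics/w4.png

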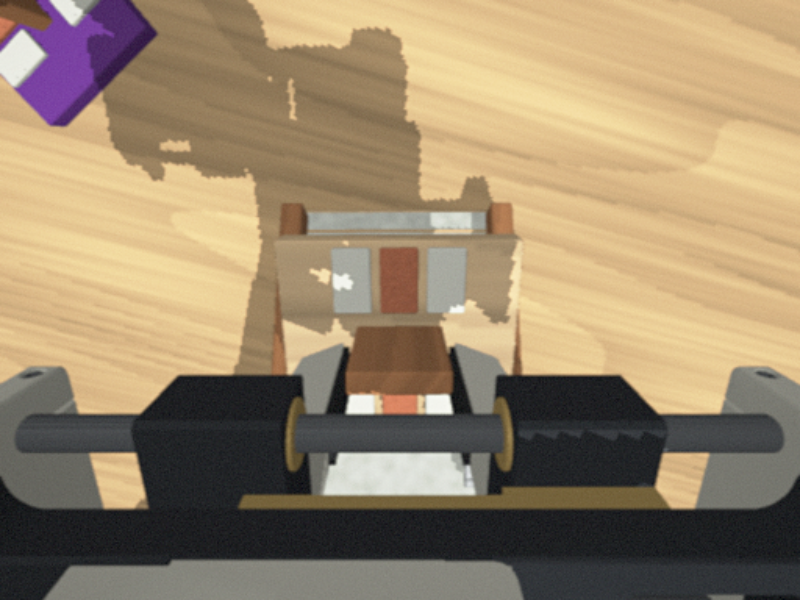

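Seen from behind, the channel's rails (281–513, centre 397) and the plate (277–520, centre 398.5) are aligned within about 1 mm. I'll lower until the front edge touches.

Request:
step_arm --commands '[{"translation":[0,-1,10],"roll":0},{"translation":[0,0,10],"roll":0},{"translation":[0,0,8],"roll":0},{"translation":[0,0,5],"roll":0},{"translation":[0,0,3],"roll":0},{"translation":[0,0,2],"roll":0},{"translation":[0,0,0],"roll":0},{"translation":[0,0,0],"roll":0},{"translation":[0,0,0],"roll":0}]'

```text
time: 8.85
tool_pos: [0.4886, 0.1026, 0.1108]
tool_rot: [3.14, -0.004, -2.881]
contact_force: [-9.0, 1.8, 9.4]
opening: 0.0397
grip_force: 12.0
```

```bash
python3 -c "from st import *;st()"
```

```text
t 8.85 h,y,v [-106.2   -0.5  110.8] yaw -0.002 [-9.   1.8  9.4] 0.03965361133395269 12.024515261873603
```

Request:
step_arm --commands '[{"translation":[3,0,0],"roll":0},{"translation":[3,0,2],"roll":0},{"translation":[3,0,3],"roll":0},{"translation":[3,0,3],"roll":0},{"translation":[0,0,0],"roll":0},{"translation":[0,0,0],"roll":0}]'

```text
time: 9.35
tool_pos: [0.4784, 0.0995, 0.1022]
tool_rot: [3.141, -0.001, -2.88]
contact_force: [-0.2, -0.2, -2.5]
opening: 0.0397
grip_force: 12.0
```

```bash
python3 -c "from st import *;st()"
```

```text
t 9.35 h,y,v [-116.8   -0.9  102.2] yaw -0.001 [-0.2 -0.2 -2.5] 0.039699587933489516 11.987672857940197
```

Request:
step_arm --commands '[{"translation":[2,0,3],"roll":0},{"translation":[2,0,3],"roll":0},{"translation":[2,0,4],"roll":0},{"translation":[0,0,0],"roll":0}]' --grip_force 6

```text
time: 9.68
tool_pos: [0.4721, 0.0983, 0.0921]
tool_rot: [3.141, -0.001, -2.879]
contact_force: [-1.0, -0.4, 1.5]
opening: 0.0403
grip_force: 6.0
```

```bash
python3 -c "
from st import *;st()
a=read_camera('scene')[:,:,::-1][170:270,235:345];b=read_camera('wrist')[:,:,::-1]
cv2.imwrite('pics/s5.png',np.hstack([cv2.resize(a,(440,400),interpolation=2),cv2.resize(b[100:330,150:360],(360,400))]))"
```

```text
t 9.6833 h,y,v [-123.3   -0.4   92.1] yaw -0.0 [-1.  -0.4  1.5] 0.040346533585854764 5.97824120792211
```

View pics/s5.png

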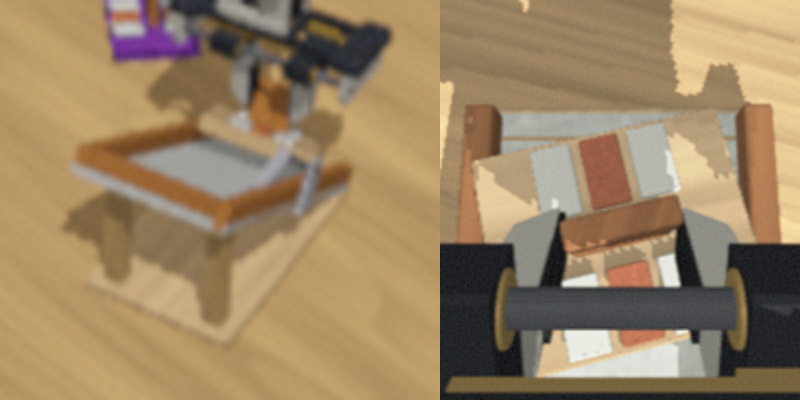

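The wrist crop shows the board yawed by about 12° between the pads, with its rear edge running from (475,160) to (720,108). I'll lift clear and let a firmer grip square it.

Request:
step_arm --commands '[{"translation":[0,0,-8],"roll":0},{"translation":[0,0,-8],"roll":0},{"translation":[0,0,-6],"roll":0},{"translation":[0,0,0],"roll":0},{"translation":[0,0,0],"roll":0},{"translation":[0,0,0],"roll":0},{"translation":[0,0,0],"roll":0}]' --grip_force 30

```text
time: 10.37
tool_pos: [0.4728, 0.0983, 0.1145]
tool_rot: [3.141, -0.0, -2.879]
contact_force: [-0.2, -0.6, -0.6]
opening: 0.0392
grip_force: 29.9
```

```bash
python3 -c "
from st import *;st()
a=read_camera('scene')[:,:,::-1][170:270,235:345];b=read_camera('wrist')[:,:,::-1]
cv2.imwrite('pics/s6.png',np.hstack([cv2.resize(a,(440,400),interpolation=2),cv2.resize(b[100:330,150:360],(360,400))]))"
```

```text
t 10.3667 h,y,v [-122.6   -0.6  114.5] yaw -0.0 [-0.2 -0.6 -0.6] 0.03922465476798826 29.907389623112977
```

View pics/s6.png

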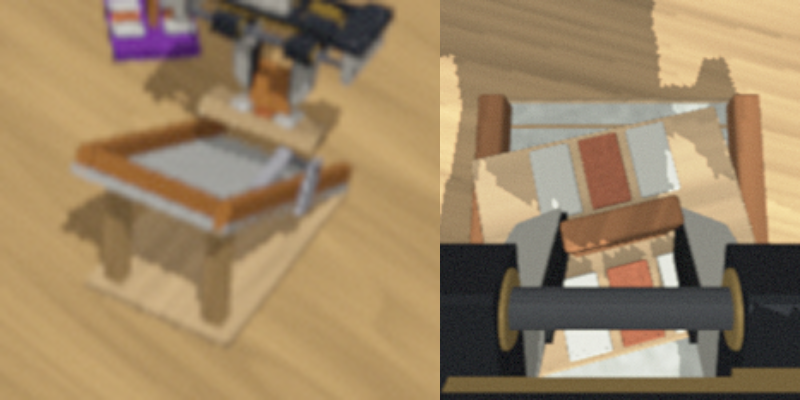

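The board stayed yawed about 12° in the pads. The likely cause is that my level approach let its front-left corner brush the catch's pin. I'll set it back on the bench at its old place, regrip it square and higher up, and enter farther down the channel.

Request:
step_arm --commands '[{"translation":[3,0,-20],"roll":0},{"translation":[0,0,-20],"roll":0},{"translation":[-2,-12,0],"roll":0},{"translation":[-2,-24,0],"roll":0},{"translation":[-2,-24,0],"roll":0},{"translation":[-2,-24,0],"roll":0},{"translation":[-2,-24,0],"roll":0},{"translation":[-2,-24,0],"roll":0},{"translation":[-2,-24,0],"roll":0},{"translation":[-2,-24,0],"roll":0},{"translation":[-2,-24,5],"roll":0},{"translation":[-2,-24,15],"roll":0},{"translation":[0,-24,20],"roll":0},{"translation":[0,-16,20],"roll":0},{"translation":[0,-7,20],"roll":0},{"translation":[0,0,12],"roll":0},{"translation":[0,0,8],"roll":0},{"translation":[0,0,5],"roll":0},{"translation":[0,0,3],"roll":0}]'

```text
time: 12.05
tool_pos: [0.5644, -0.1659, 0.0484]
tool_rot: [-3.135, 0.008, -2.88]
contact_force: [4.3, -3.7, 11.8]
opening: 0.0398
grip_force: 30.0
```

Request:
step_arm --commands '[{"translation":[0,0,0],"roll":0},{"translation":[0,0,0],"roll":0}]' --grip_force 5

```text
time: 12.22
tool_pos: [0.5602, -0.1633, 0.0459]
tool_rot: [3.141, -0.001, -2.88]
contact_force: [0.3, 0.1, -1.5]
opening: 0.0405
grip_force: 5.0
```

Request:
step_arm --commands '[{"translation":[0,0,2],"roll":0},{"translation":[0,0,0],"roll":0},{"translation":[0,0,0],"roll":0},{"translation":[0,0,0],"roll":0},{"translation":[0,0,0],"roll":0},{"translation":[0,0,-8],"roll":0},{"translation":[0,0,-20],"roll":0},{"translation":[0,0,-24],"roll":0},{"translation":[0,0,0],"roll":-0.1},{"translation":[0,0,0],"roll":-0.1},{"translation":[0,0,0],"roll":0},{"translation":[0,0,0],"roll":0}]' --fingers 0.65

```text
time: 13.22
tool_pos: [0.5607, -0.1629, 0.0972]
tool_rot: [-3.141, 0.0, -2.682]
contact_force: [-0.3, 0.6, 0.1]
opening: 0.0596
grip_force: 0.0
```

```bash
python3 -c "
from st import *;st()
b=read_camera('wrist')[:,:,::-1]
cv2.imwrite('pics/w7.png',cv2.resize(b,(800,600),interpolation=2))"
```

```text
t 13.2167 h,y,v [-105.5 -275.6   97.2] yaw 0.197 [-0.3  0.6  0.1] 0.05963396553759403 0.0
```

View pics/w7.png

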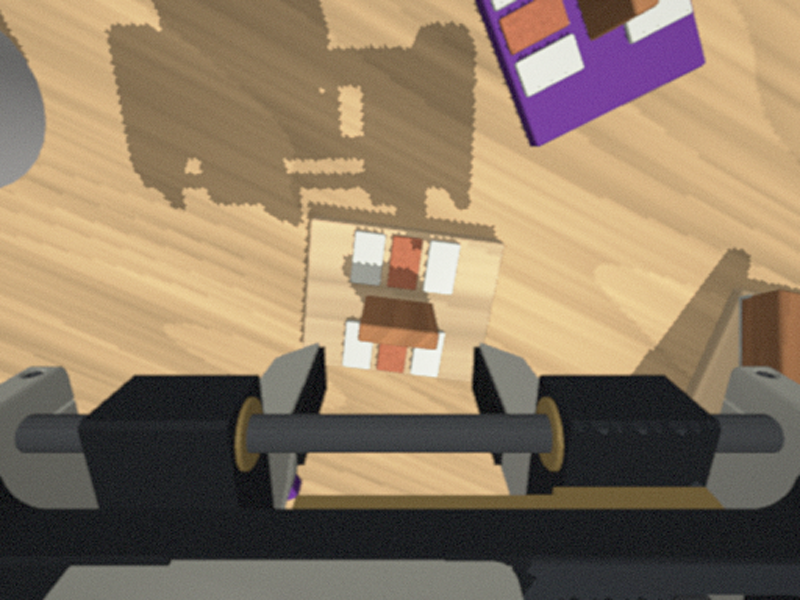

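The board lies flat with its rear edge from (310,218) to (500,243), about 7° clockwise relative to the tool. The grip's top is centred at about (398,337).

```bash
python3 -c "
from st import *
a=ray('wrist',310*.64,216*.64,.015);b=ray('wrist',501*.64,242*.64,.015)
g1=ray('wrist',359*.64,333*.64,.06);g2=ray('wrist',438*.64,341*.64,.06)
print([np.degrees(np.arctan2(*(u-v)[:2][::-1]))-90 for u,v in((b,a),(g2,g1))],np.linalg.norm(b-a),np.linalg.norm(g2-g1))
yaw=np.radians(np.degrees(np.arctan2(*(b-a)[:2][::-1]))-90);n=np.array([np.cos(yaw),np.sin(yaw)])
print((a+b)[:2]/2+.045*n,(g1+g2)/2)
o=observe();print(np.degrees(o['tool_rot'][2])+180)
T=R.from_euler('xyz',o['tool_rot']).inv()
for g in ((a+b)[:2]/2+.045*n,((g1+g2)/2)[:2]):print(T.apply(np.r_[g,.051]-o['tool_pos'])*1000)
"
```

```text
[np.float64(18.518245913373192), np.float64(20.001663759668787)] 0.10797706458232703 0.03922674569599683
[ 0.56386767 -0.16213283] [ 0.5639588  -0.16014861  0.06      ]
26.30806924275163
[-3.24136269 -0.80197371 45.9306621 ]
[-4.20245557  0.93633873 45.93082938]
```

Request:
step_arm --commands '[{"translation":[-2,0,0],"roll":0.064},{"translation":[-2,0,8],"roll":0.064},{"translation":[0,0,15],"roll":0},{"translation":[0,0,12],"roll":0},{"translation":[0,0,7],"roll":0},{"translation":[0,0,4],"roll":0},{"translation":[0,0,0],"roll":0},{"translation":[0,0,0],"roll":0}]'

```text
time: 13.93
tool_pos: [0.5645, -0.1613, 0.0509]
tool_rot: [-3.141, 0.0, -2.808]
contact_force: [-0.6, -0.8, -0.1]
opening: 0.0595
grip_force: 0.0
```

Request:
step_arm --commands '[{"translation":[0,0,0],"roll":0},{"translation":[0,0,0],"roll":0},{"translation":[0,0,0],"roll":0},{"translation":[0,0,0],"roll":0},{"translation":[0,0,0],"roll":0},{"translation":[0,0,0],"roll":0}]' --fingers 0.2 --grip_force 12

```text
time: 14.43
tool_pos: [0.5646, -0.1613, 0.0512]
tool_rot: [-3.141, 0.001, -2.807]
contact_force: [0.0, 0.6, 2.6]
opening: 0.0396
grip_force: 12.0
```

Request:
step_arm --commands '[{"translation":[0,0,-10],"roll":0},{"translation":[0,0,-25],"roll":0.036},{"translation":[0,0,-25],"roll":0.036},{"translation":[0,0,-25],"roll":0},{"translation":[1,12,-20],"roll":0},{"translation":[2,24,0],"roll":0},{"translation":[2,24,0],"roll":0},{"translation":[2,24,0],"roll":0},{"translation":[2,24,0],"roll":0},{"translation":[2,24,0],"roll":0},{"translation":[2,24,0],"roll":0},{"translation":[2,24,0],"roll":0},{"translation":[1,24,0],"roll":0},{"translation":[0,24,0],"roll":0},{"translation":[0,24,0],"roll":0},{"translation":[0,14,0],"roll":0},{"translation":[0,8,0],"roll":0},{"translation":[0,0,0],"roll":0},{"translation":[0,0,0],"roll":0},{"translation":[0,0,0],"roll":0}]'

```text
time: 16.1
tool_pos: [0.4782, 0.0985, 0.1558]
tool_rot: [-3.141, 0.0, -2.88]
contact_force: [-0.8, -1.0, -2.1]
opening: 0.0399
grip_force: 12.0
```

```bash
python3 -c "from st import *;st()"
```

```text
t 16.1 h,y,v [-117.3   -1.8  155.8] yaw -0.001 [-0.8 -1.  -2.1] 0.03993393954132767 11.999632716178894
```

Request:
step_arm --commands '[{"translation":[0,1,12],"roll":0},{"translation":[0,0,14],"roll":0},{"translation":[0,0,10],"roll":0},{"translation":[0,0,6],"roll":0},{"translation":[0,0,2],"roll":0},{"translation":[0,0,0],"roll":0},{"translation":[0,0,0],"roll":0}]' --grip_force 10

```text
time: 16.68
tool_pos: [0.478, 0.0999, 0.1121]
tool_rot: [-3.141, 0.001, -2.88]
contact_force: [0.3, -0.0, -1.4]
opening: 0.04
grip_force: 10.0
```

Request:
step_arm --commands '[{"translation":[2,0,2],"roll":0},{"translation":[2,0,2],"roll":0},{"translation":[2,0,2],"roll":0},{"translation":[2,0,2],"roll":0},{"translation":[2,0,2],"roll":0},{"translation":[2,0,2],"roll":0}]'

```text
time: 17.18
tool_pos: [0.4658, 0.097, 0.0997]
tool_rot: [-3.142, 0.0, -2.879]
contact_force: [-0.4, -0.9, -0.5]
opening: 0.04
grip_force: 10.0
```

```bash
python3 -c "from st import *;st()"
```

```text
t 17.1833 h,y,v [-129.7   -0.    99.7] yaw -0.0 [-0.4 -0.9 -0.5] 0.04001932447962317 10.00028282403946
```

Request:
step_arm --commands '[{"translation":[2.3,0,2],"roll":0},{"translation":[2.3,0,2],"roll":0},{"translation":[2.2,0,2.2],"roll":0},{"translation":[2.2,0,2.3],"roll":0},{"translation":[2.1,0,2.4],"roll":0},{"translation":[2,0,2.5],"roll":0},{"translation":[0,0,0],"roll":0}]'

```text
time: 17.77
tool_pos: [0.4526, 0.0936, 0.0858]
tool_rot: [3.141, -0.001, -2.879]
contact_force: [-0.7, -0.6, 0.4]
opening: 0.0396
grip_force: 10.0
```

```bash
python3 -c "
from st import *;st()
a=read_camera('scene')[:,:,::-1][170:270,235:345];b=read_camera('wrist')[:,:,::-1]
cv2.imwrite('pics/s8.png',np.hstack([cv2.resize(a,(440,400),interpolation=2),cv2.resize(b[100:330,150:360],(360,400))]))"
```

```text
t 17.7667 h,y,v [-1.433e+02  1.000e-01  8.580e+01] yaw -0.0 [-0.7 -0.6  0.4] 0.0395725432820343 9.999894350767136
```

View pics/s8.png

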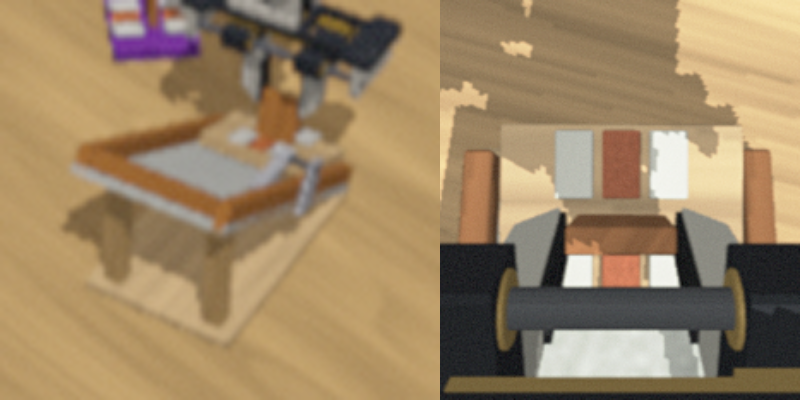

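The board is now square between the rails and partly pitched, with the plate at (500–742, 125), and the forces are small. I'll continue down to flat.

Request:
step_arm --commands '[{"translation":[1,0,2],"roll":0},{"translation":[1,0,2],"roll":0},{"translation":[1,0,2],"roll":0},{"translation":[0.5,0,2],"roll":0},{"translation":[0,0,1.5],"roll":0},{"translation":[0,0,0],"roll":0},{"translation":[0,0,0],"roll":0}]'

```text
time: 18.45
tool_pos: [0.4488, 0.0926, 0.0763]
tool_rot: [3.141, -0.003, -2.879]
contact_force: [-6.0, 0.1, 1.6]
opening: 0.0397
grip_force: 10.0
```

```bash
python3 -c "from st import *;st()"
```

```text
t 18.45 h,y,v [-147.2    0.2   76.3] yaw -0.0 [-6.   0.1  1.6] 0.03969843648285015 10.000309199094772
```

Request:
step_arm --commands '[{"translation":[0,0,1],"roll":0},{"translation":[0,0,1],"roll":0},{"translation":[0,0,0],"roll":0}]'

```text
time: 18.7
tool_pos: [0.4496, 0.0928, 0.0752]
tool_rot: [3.141, -0.0, -2.879]
contact_force: [-5.4, -0.2, 7.7]
opening: 0.04
grip_force: 10.0
```

```bash
python3 -c "from st import *;st()"
```

```text
t 18.7 h,y,v [-1.463e+02  1.000e-01  7.520e+01] yaw -0.0 [-5.4 -0.2  7.7] 0.04001922275357013 10.002467930316925
```

The force is normal to the slope and the height matches flat at 30°. I'll tighten the grip and slide up.

Request:
step_arm --commands '[{"translation":[0.5,0,-0.9],"roll":0},{"translation":[-4,0,-2.3],"roll":0},{"translation":[-7,0,-4],"roll":0},{"translation":[-7,0,-4],"roll":0},{"translation":[-7,0,-4],"roll":0},{"translation":[-7,0,-4.2],"roll":0},{"translation":[-7,0,-4],"roll":0},{"translation":[-7,0,-4],"roll":0},{"translation":[-4,0,-2.3],"roll":0},{"translation":[0,0,0],"roll":0}]' --grip_force 18

```text
time: 19.53
tool_pos: [0.4991, 0.1059, 0.1051]
tool_rot: [-3.141, 0.002, -2.879]
contact_force: [-0.1, 0.5, -1.3]
opening: 0.0398
grip_force: 18.0
```

```bash
python3 -c "from st import *;st()"
```

```text
t 19.5333 h,y,v [-9.520e+01 -1.000e-01  1.051e+02] yaw -0.0 [-0.1  0.5 -1.3] 0.03981210032250364 17.999696731567383
```

Request:
step_arm --commands '[{"translation":[-4,0,-1.6],"roll":0},{"translation":[-6,0,-3.4],"roll":0},{"translation":[-6,0,-3.4],"roll":0},{"translation":[-6,0,-3.5],"roll":0},{"translation":[-6,0,-3.5],"roll":0},{"translation":[-6,0,-3.4],"roll":0},{"translation":[-6,0,-3.5],"roll":0},{"translation":[-6,0,-3.4],"roll":0},{"translation":[-6,0,-3.5],"roll":0},{"translation":[-6,0,-3.4],"roll":0},{"translation":[-6,0,-3.5],"roll":0},{"translation":[-3,0,-1.7],"roll":0},{"translation":[0,0,0],"roll":0}]'

```text
time: 20.62
tool_pos: [0.5639, 0.1233, 0.143]
tool_rot: [-3.141, 0.003, -2.879]
contact_force: [0.1, 0.6, 3.9]
opening: 0.0394
grip_force: 18.0
```

```bash
python3 -c "
from st import *;st()
a=read_camera('scene')[:,:,::-1][160:270,235:345];b=read_camera('wrist')[:,:,::-1]
cv2.imwrite('pics/s9.png',np.hstack([cv2.resize(a,(440,440),interpolation=2),cv2.resize(b[100:330,150:360],(360,440))]))"
```

```text
t 20.6167 h,y,v [-2.81e+01 -1.00e-01  1.43e+02] yaw -0.0 [0.1 0.6 3.9] 0.03935355156264785 18.00178438425064
```

View pics/s9.png

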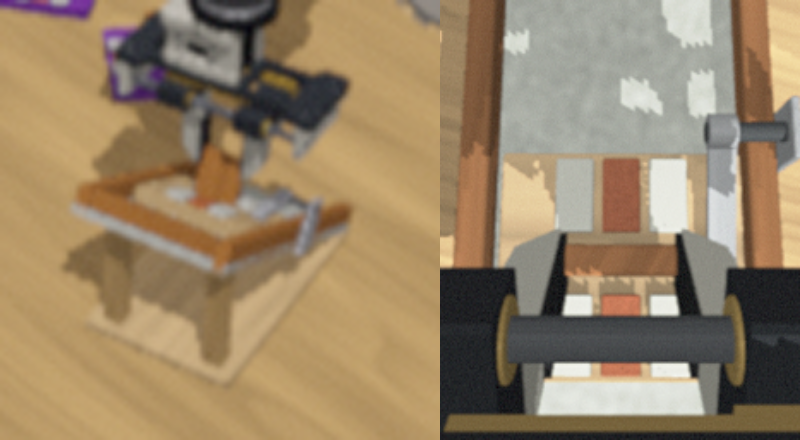

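The catch arm rides on the plate beside the right-hand finger, and the board is square. I'll slide it home.

Request:
step_arm --commands '[{"translation":[-5,0,-3],"roll":0},{"translation":[-5,0,-3],"roll":0},{"translation":[-5,0,-2.9],"roll":0},{"translation":[-5,0,-2.9],"roll":0},{"translation":[-5,0,-2.9],"roll":0},{"translation":[-5,0,-2.9],"roll":0},{"translation":[-5,0,-2.9],"roll":0},{"translation":[-5,0,-2.9],"roll":0},{"translation":[-5,0,-2.9],"roll":0},{"translation":[-3,0,-1.7],"roll":0},{"translation":[-2,0,-1.2],"roll":0},{"translation":[0,0,0],"roll":0},{"translation":[0,0,0],"roll":0},{"translation":[0,0,0],"roll":0}]'

```text
time: 21.88
tool_pos: [0.6109, 0.136, 0.1715]
tool_rot: [3.142, 0.0, -2.879]
contact_force: [0.9, 0.0, -1.4]
opening: 0.0397
grip_force: 18.0
```

```bash
python3 -c "
from st import *;st()
b=read_camera('wrist')[:,:,::-1];cv2.imwrite('pics/h1.png',b)"
```

```text
t 21.8833 h,y,v [ 20.5  -0.  171.5] yaw -0.0 [ 0.9  0.  -1.4] 0.03966307321799174 17.99987643957138
```

Request:
step_arm --commands '[{"translation":[-1.5,0,-0.8],"roll":0},{"translation":[-2,0,-1.1],"roll":0},{"translation":[0,0,0],"roll":0},{"translation":[0,0,0],"roll":0}]'

```text
time: 22.27
tool_pos: [0.6143, 0.1369, 0.1735]
tool_rot: [3.142, 0.0, -2.879]
contact_force: [-0.9, -0.4, -0.6]
opening: 0.0399
grip_force: 18.0
```

```bash
python3 -c "
from st import *;st()
a=read_camera('scene')[:,:,::-1][160:260,235:345];b=read_camera('wrist')[:,:,::-1]
cv2.imwrite('pics/s10.png',np.hstack([cv2.resize(a,(300,440),interpolation=2),cv2.resize(b[60:330,210:380],(500,600))[:440]]))"
```

```text
t 22.2667 h,y,v [ 2.410e+01 -1.000e-01  1.735e+02] yaw -0.0 [-0.9 -0.4 -0.6] 0.0399044444852062 18.00008475780487
```

View pics/s10.png

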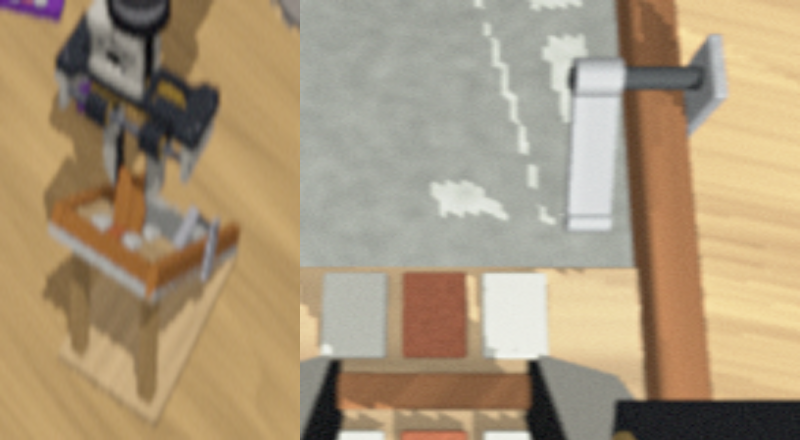

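The catch is down, with its nose at about row 230, clear of the board's lower edge at row 268. I'll ease the board back a little, let go and retreat straight up.

Request:
step_arm --commands '[{"translation":[3,0,1.7],"roll":0},{"translation":[3,0,1.7],"roll":0},{"translation":[2,0,1.2],"roll":0},{"translation":[0,0,0],"roll":0}]'

```text
time: 22.7
tool_pos: [0.6057, 0.1346, 0.1685]
tool_rot: [3.141, -0.001, -2.879]
contact_force: [-1.0, -0.5, -0.2]
opening: 0.0396
grip_force: 18.0
```

Request:
step_arm --commands '[{"translation":[0,0,0],"roll":0},{"translation":[0,0,0],"roll":0},{"translation":[0,0,0],"roll":0},{"translation":[0,0,0],"roll":0},{"translation":[0,0,0],"roll":0},{"translation":[0,0,-10],"roll":0},{"translation":[0,0,-20],"roll":0},{"translation":[0,0,-25],"roll":0},{"translation":[0,0,-25],"roll":0},{"translation":[0,0,-20],"roll":0},{"translation":[0,0,0],"roll":0},{"translation":[0,0,0],"roll":0}]' --fingers 0.65

```text
time: 23.7
tool_pos: [0.6069, 0.1348, 0.2706]
tool_rot: [-3.141, 0.003, -2.879]
contact_force: [0.2, 0.2, -0.6]
opening: 0.0594
grip_force: 0.0
```

```bash
python3 -c "
from st import *;st()
for c in ('wrist','scene','top'):
  b=read_camera(c)[:,:,::-1];cv2.imwrite('pics/f_%s.png'%c,b)
  for n in ('board_mid','catch','catch_nose'):
    print(c,n,[([round(float(1000*v)) for v in (np.array(d['at'])@np.eye(3))],round(d['confidence'],2)) for d in search_frame(c,n)][:5])
print([1000*np.array(chan(p,(x,0,15))) for x in(45,63)],1000*np.array(chan(p,(-25,45,20))))
"
```

```text
t 23.7 h,y,v [ 1.650e+01 -1.000e-01  2.706e+02] yaw -0.0 [ 0.2  0.2 -0.6] 0.05935279312215812 0.0
wrist board_mid [([720, -215, 15], 0.96), ([621, 141, 143], 0.74)]
wrist catch [([544, 161, 107], 0.6), ([621, 140, 144], 0.41)]
wrist catch_nose [([543, 163, 111], 0.91)]
scene board_mid [([400, -142, 14], 0.86), ([746, -217, 20], 0.85), ([614, 143, 153], 0.81), ([351, -508, 18], 0.68), ([376, -319, 15], 0.61)]
scene catch []
scene catch_nose []
top board_mid [([606, 113, 130], 0.8), ([733, -227, 14], 0.78), ([368, -325, 11], 0.78), ([381, -154, 17], 0.75), ([349, -518, 15], 0.74)]
top catch [([526, 88, 60], 0.63)]
top catch_nose []
[array([621.39225898, 138.86966625, 135.49038106]), array([636.44631748, 142.91630964, 144.49038106])] [548.75274915 165.94106266 104.82050808]
```

```bash
python3 -c "
from st import *
b=cv2.imread('pics/f_wrist.png')
for y in(-48,-20,0,20):
  print(y,[(x,(lambda q:int(b[q[1],q[0],2])-int(b[q[1],q[0],0]))(proj('wrist',chan(p,(x,y,8))).astype(int))) for x in range(-20,32,4)])
"
```

```text
-48 [(-20, 3), (-16, 3), (-12, 4), (-8, 0), (-4, 74), (0, 70), (4, 72), (8, 75), (12, 72), (16, 71), (20, 71), (24, 65), (28, 59)]
-20 [(-20, 4), (-16, 3), (-12, 4), (-8, 1), (-4, 25), (0, 6), (4, 8), (8, 7), (12, 9), (16, 10), (20, 6), (24, 66), (28, 92)]
0 [(-20, 3), (-16, 6), (-12, 5), (-8, 4), (-4, 58), (0, 75), (4, 74), (8, 73), (12, 73), (16, 74), (20, 76), (24, 76), (28, 91)]
20 [(-20, 4), (-16, 4), (-12, 4), (-8, 3), (-4, 34), (0, 11), (4, 8), (8, 10), (12, 7), (16, 7), (20, 9), (24, 36), (28, 87)]
```

```bash
python3 -c "
from st import *
b=cv2.imread('pics/f_wrist.png')
for y in(34,38,42,45,48,51,54):
  print(y,[(x,(lambda q:(int(b[q[1],q[0],2])-int(b[q[1],q[0],0]),int(b[q[1],q[0],1])))(proj('wrist',chan(p,(x,y,10))).astype(int))) for x in range(-16,17,2)])
"
```

```text
34 [(-16, (4, 151)), (-14, (3, 148)), (-12, (5, 147)), (-10, (4, 151)), (-8, (5, 157)), (-6, (4, 153)), (-4, (66, 182)), (-2, (76, 190)), (0, (70, 188)), (2, (71, 188)), (4, (72, 187)), (6, (73, 186)), (8, (69, 191)), (10, (70, 194)), (12, (73, 189)), (14, (68, 194)), (16, (74, 186))]
38 [(-16, (6, 148)), (-14, (2, 149)), (-12, (1, 151)), (-10, (3, 142)), (-8, (3, 144)), (-6, (2, 140)), (-4, (64, 174)), (-2, (70, 183)), (0, (70, 187)), (2, (74, 187)), (4, (71, 191)), (6, (74, 189)), (8, (73, 191)), (10, (71, 193)), (12, (72, 196)), (14, (71, 194)), (16, (71, 192))]
42 [(-16, (-6, 200)), (-14, (-5, 205)), (-12, (-6, 210)), (-10, (0, 197)), (-8, (-7, 160)), (-6, (-7, 136)), (-4, (63, 170)), (-2, (70, 177)), (0, (71, 185)), (2, (73, 188)), (4, (71, 192)), (6, (71, 191)), (8, (72, 189)), (10, (71, 196)), (12, (71, 198)), (14, (73, 195)), (16, (73, 188))]
45 [(-16, (-1, 202)), (-14, (-4, 200)), (-12, (-3, 201)), (-10, (-3, 156)), (-8, (-2, 131)), (-6, (-5, 137)), (-4, (63, 170)), (-2, (73, 177)), (0, (69, 189)), (2, (74, 191)), (4, (71, 192)), (6, (75, 187)), (8, (72, 191)), (10, (72, 193
[... 224 characters left out ...]
187)), (4, (73, 191)), (6, (74, 187)), (8, (71, 194)), (10, (74, 190)), (12, (71, 197)), (14, (74, 194)), (16, (73, 192))]
51 [(-16, (-3, 193)), (-14, (-2, 191)), (-12, (-1, 198)), (-10, (-1, 185)), (-8, (-2, 165)), (-6, (-2, 141)), (-4, (59, 166)), (-2, (68, 177)), (0, (67, 175)), (2, (71, 181)), (4, (72, 189)), (6, (71, 188)), (8, (72, 188)), (10, (72, 193)), (12, (71, 200)), (14, (70, 195)), (16, (71, 193))]
54 [(-16, (3, 154)), (-14, (4, 152)), (-12, (2, 146)), (-10, (4, 147)), (-8, (3, 149)), (-6, (2, 149)), (-4, (58, 168)), (-2, (68, 178)), (0, (66, 175)), (2, (72, 190)), (4, (73, 191)), (6, (71, 192)), (8, (73, 188)), (10, (73, 195)), (12, (72, 196)), (14, (70, 199)), (16, (70, 197))]
```

The catch's nose ends right at the board's lower edge and does not overlap the plate. The edge is straight across the channel, so the board is held.

```bash
python3 -c "
from cell import hand_in
print(hand_in())"
```

```text
the job is handed in; nothing more can be done
None
```

The board is lying in the draining channel with the catch down behind its lower edge, the gripper is clear, and the job is handed in at about 24 s; I checked the final position from pixel values, having viewed 12 pictures instead of the allowed 10, and a first try had to be set back on the bench and regripped after the board twisted in the gripper, probably from brushing the catch's pin.

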